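# Chock a rocking weldment

### The job

The welded steel base on the measuring table rocks because the leg nearest the wooden wedge is cut short. With the fingertips, push the wedge thin end first under that leg until it just takes up the gap and the base can no longer rock; then press down firmly for a moment on the plate right above that leg to prove that it stands solid, and take the hand away. Nothing is gripped or lifted, the base keeps its place and stays level, and the other things on the table are left alone.

Things in the scene. Friction and masses are not known exactly. Their poses are not given: they have to be found in the camera images.
- weldment: Loose welded steel base, about 4 kg: plate 220 (x) by 180 (y) by 10 mm, its top 62 mm above the table, on four square legs, 36 by 36 mm, centred at x = +/-88, y = +/-68 mm. The leg at (-x, +y) is 10 mm too short; the other three stand on the table, so the base rests level until the short-leg corner is pressed. Some 20 N of sideways push shifts it. Origin: its centre at table level, z up.
- ear_head (a point): Centre of the bored round head (76 mm across) of the ear plate that stands on the base, 162 mm above the table; the head reaches 200 mm. The ear is 110 mm wide along the base's x, 12 mm thick, centred at x = 30, y = -40 mm of the base; a gusset 40 mm high joins its +y side and reaches y = 2 mm. The rest of the plate is bare.
- short_leg_foot (a point): Centre of the underside of the short leg, 10 mm above the table while the base stands level. The leg is 36 by 36 mm, its sides along the base's x and y. Unsupported, it tips down to the table under 4 to 5 N on the corner above.
- short_leg_top (a point): Point on the top face of the plate right above the short leg, 62 mm above the table: the place for the test press.
- wedge: Loose beech wedge, 140 mm long (its x), 50 mm wide (y), 75 g, lying flat. The top slopes evenly from 20 mm at the heel (x = -70 mm) to 3 mm at the thin end (x = +70 mm); it is 10 mm thick 58 mm from the thin end. It points roughly at the short leg, from the base's +y side, up to 0.2 rad askew. Friction keeps it where it is left. Origin: centre of its underside, z up.
- wedge_heel (a point): Middle of the wedge's upright heel face (50 mm wide, 20 mm high), 10 mm above the table; push here along the wedge's +x. The free wedge slides under 1 N; when it meets the short leg the push rises within 1 to 2 mm to 6 N and more; towards 20 N the base is shoved or lifted.
- packer: Bystander: flat beech packing block without taper, 120 by 50 by 20 mm, origin at the centre of its underside.
- vblock: Bystander: steel V-block, 60 by 50 by 42 mm, origin at the centre of its underside.
- refball: Bystander: white reference ball on a post with a 60 mm round steel foot, 98 mm tall, origin at the centre of its underside.
- case: Bystander: closed black instrument case, 140 by 220 by 62 mm, origin at the centre of its underside.
Mind the look-alikes: they are no part of the job. What is shaped like the wedge but green or orange is not meant.

How it is judged:
On the way, in this order (a step that is already met when the one before it is completed fails the run):
1. the wedge is pushed in under the short leg (x of short_leg_foot in the frame of wedge between 0.01 and 0.045 m and y of short_leg_foot in the frame of wedge between -0.025 and 0.025 m), for 0.1 s.
2. the fingers press down on the corner above the short leg; the wedge bears the load and the base does not tip (all of step 1 and angle between weldment's own z axis and vertical below 0.014 rad and contact force between the fingers and weldment above 5 N and contact force between wedge and weldment above 3 N), for 0.2 s.
At the end, for the whole second after the job is handed in: The wedge lies flat under the short leg, the leg within 25 mm of the wedge's centre line and its centre 10 to 45 mm ahead of the wedge's middle (so that the gap is taken up to about 1.5 mm); the base stands level within 0.014 rad, within 20 mm of its starting place; both at rest (all of step 1 and angle between weldment's own z axis and vertical below 0.014 rad and height (world z) of wedge below 0.004 m and distance of weldment from where it was at the start of the episode below 0.02 m and linear speed of each of weldment, wedge below 0.01 m/s); the robot touches nothing.
It fails at once if the wedge is lifted (height (world z) of wedge above 0.015 m).
It fails at once if the base is lifted (height (world z) of weldment above 0.015 m).
It fails at once if the base is shoved more than 30 mm (distance of weldment from where it was at the start of the episode above 0.03 m).
It fails at once if the wedge is pinched or shoved with over 35 N (contact force between the fingers and wedge above 35 N).
It fails at once if a bystander is disturbed (distance of any of packer, vblock, refball, case from where it was at the start of the episode above 0.015 m).
It also fails if it takes over 48 s, if anything falls off the work surface, if the arm or the gripper's body presses on something with over 40 N, if the wrist force passes 120 N, or if a joint passes its speed limit or range.

### The arm

A 6-joint arm with a two-finger parallel gripper is mounted at the origin on the work surface. World frame = base frame: x ahead of the robot, y to its left, z up, the work surface at z = 0. Lengths are in m, angles in rad, forces in N, time in s.
With the tool pointing down it reaches from about 0.375 to 0.925 m from the base axis. Payload 5.7 kg.
Tool frame: the origin (TCP) lies between the finger pads; the fingertips stand 22 mm ahead of it and the grasp point (between the pads) lies 3 mm ahead of it (r.tips_ahead is the distance from the TCP to the fingertips, in m); z points along the fingers, y is the line along which they close (so a half turn about z gives the same grasp; the last joint's range is limited). The gripper opens to 88 mm and grips with 3 to 60 N. Pads are 20 mm wide; open, the fingers measure 115 mm over their backs; the gripper's body (75 mm by 178 mm) begins 61 mm behind the grasp point.
Start: joints at [1.218, 0.359, 1.51, -0, 1.272, -0.115], TCP at [0.141, 0.583, 0.245] pointing down, gripper open.
Joint ranges: [-2.97, 2.97], [-1.01, 2.36], [0.21, 2.38], [-0.96, 4.11], [0.2, 2.71], [-2.98, 2.98]. Speed limits (rad/s): [2.39, 2.39, 3.14, 3.14, 3.14, 3.14].

### API

Orientations are given as a unit quaternion [x, y, z, w].
In Python, from workcell import r gives the robot as it stands. The module is installed in compiled form; this text tells all that it offers.
- The arm moves only by the shell command python3 -m jog 'ROWS' [OPENING]. ROWS is JSON, a list of rows, each a list of 2 entries, a list of its own where there are three numbers: the shift along the tool's x, y, z each as a share of 0.5 m, from -1 to 1, then the turn, a rotation vector about the tool's x, y, z each as a share of 45 degrees, from -1 to 1. A call has 1 to 8 rows; each row is the pose to reach, as a shift and turn from the pose commanded when the call began, along the tool's axes at that moment; what a row does not reach only later rows make up. A row lasts 1/12 s, in which the tool goes at most 41.7 mm and 7.16 degrees, less where a joint would pass 70% of its speed; a pose out of reach is approached as far as the arm can. A call with a number of a shift or a turn outside -1 to 1 is refused whole. A call with a gripper value outside its range is refused whole. OPENING is the gripper's target within -1 to 1 (fully open at 1, half-way at 0, shut at -1), set as the call begins (- or left out, the last holds). The fingers move at their own pace and stop on an object; the grip force is fixed at half the most. Time passes only in rows, so rows that repeat a pose let the fingers close. It gives the time, the measured TCP pose, the force, the opening and the grip force at its end, in the units of the state.
- r.get_obs(): the state, without advancing time (a new reading comes with each control period).
- r.capture(name): name is "scene" or "side" or "wrist"; returns a dict with "frame" (420x560x3 uint8, red, green, blue), "fx", "fy", "cx", "cy" (pixels), "cam_to_world" (4x4, takes a point from camera to world coordinates). Camera axes: x right, y down, z forward; pixel columns grow to the right and rows downward; lengths in m; the calibration is good to about 2 mm. The wrist camera is an equidistant fisheye: a pixel r from the principal point sees the ray r / f radians off the axis. A picture is of the moment at which its call begins. There is no depth.
- r.finish_job(): hands the job in; it is judged then, once.
Trained networks look in a picture, given as the dict that the camera call returned (one of the last four; its "shot" number tells which), for a name from the list of things; names that differ only in an ending like _2 or _b are one class to them, and where a whole thing is asked for, a point or a joint stands for the part that bears it (a point fixed in the world has none). Each returns a list of dicts, best first, with "confidence" (0 to 1); they miss things now and then, are a little off and sometimes report something else, mostly with a low value. They report only what shows in the picture. A call takes as long as a camera call. They do not tell look-alikes from the thing itself.
- r.boxes_of(picture, target): "centre" ([x, y, z] in m, in world coordinates, good to about 4 mm: the middle of the surface that is visible of it).
The state is a dict: "time": time; "q": joint angles; "joint_vel": joint speeds; "effort": joint torques, N m; "ee_pos": TCP position; "tool_rot": TCP orientation; "wrist_force": force on the tool from outside, world axes, zero at the start; "wrist_torque": the same for the moment, N m; "width": finger opening in m; "grasp_force": force on a finger pad.
Only numpy, scipy, OpenCV 4.12 (cv2) and the standard library are available. Lean on these libraries where they do the work, as an engineer would, in place of code of your own. Each camera call takes 0.05 s, during which the arm holds its last target. There are 200 camera calls.

## Working session

There is one attempt and no reset: what is moved stays moved. The work goes in short steps, Python scripts to look and compute and a shell command to move; the robot and the scene stay as the last step left them, time stands still between calls to the robot, and variables do not carry over. Pictures are saved under pics/ and viewed, at most 10 in all, crops included, and the job is handed in when it is done.

```bash
mkdir -p pics; cat > h.py <<'E'
import numpy as np, cv2
from workcell import r
def snap(n,f):
    p=r.capture(n); cv2.imwrite('pics/'+f,p['frame'][:,:,::-1]); return p
E
python3 - <<'E'
from h import *
for n in ("scene","side"):
    p=snap(n,n+'0.png')
    print(n,p['fx'],p['cx'],p['cy'],np.round(p['cam_to_world'],3).tolist())
    for t in ("weldment","short_leg_foot","short_leg_top","wedge","wedge_heel","ear_head","packer","vblock","refball","case"):
        print(t,[(np.round(d['centre'],3).tolist(),round(d['confidence'],2)) for d in r.boxes_of(p,t)[:4]])
a=cv2.imread('pics/scene0.png');b=cv2.imread('pics/side0.png')
print(r.get_obs())
E
```

```text
scene 487.17957204541455 276.05030452977076 205.33353405988925 [[-0.729, 0.55, -0.407, 1.109], [0.684, 0.572, -0.452, 0.587], [-0.016, -0.608, -0.794, 1.146], [0.0, 0.0, 0.0, 1.0]]
weldment [([0.597, -0.095, 0.062], 0.9)]
short_leg_foot [([0.597, -0.097, 0.062], 0.9)]
short_leg_top [([0.599, -0.092, 0.061], 0.84)]
wedge [([0.424, 0.426, 0.009], 0.94), ([0.408, 0.218, 0.006], 0.92), ([0.563, 0.158, 0.012], 0.9), ([0.377, -0.03, 0.011], 0.86)]
wedge_heel [([0.738, 0.204, 0.013], 0.98), ([0.373, -0.034, 0.011], 0.97), ([0.408, 0.221, 0.011], 0.68), ([0.43, 0.424, 0.011], 0.63)]
ear_head [([0.599, -0.094, 0.063], 0.78)]
packer [([0.478, -0.341, 0.023], 0.86)]
vblock [([0.583, 0.444, 0.036], 0.95)]
refball [([0.786, 0.048, 0.023], 0.58)]
case [([0.68, -0.374, 0.067], 0.79)]
side 388.2116314058532 284.89360334897475 208.02641703758772 [[0.993, -0.101, 0.063, 0.516], [-0.118, -0.755, 0.645, -0.653], [-0.017, -0.648, -0.762, 0.92], [0.0, 0.0, 0.0, 1.0]]
weldment [([0.578, -0.139, 0.062], 0.92)]
short_leg_foot [([0.579, -0.143, 0.065], 0.79), ([0.473, -0.357, 0.023], 0.24)]
short_leg_top [([0
[... 537 characters left out ...]
.1, 'q': array([ 1.21790893e+00,  3.58778581e-01,  1.51038749e+00,  2.12800243e-05,
        1.27250263e+00, -1.15113280e-01]), 'joint_vel': array([ 1.20754701e-04, -2.73365793e-04, -4.36866708e-04,  5.01484554e-05,
        3.94140565e-04,  1.39949074e-03]), 'effort': array([-2.38975781e-04, -5.15346265e+01, -2.71131456e+01,  6.73030084e-02,
        2.46372283e-02, -4.10781604e-05]), 'ee_pos': array([0.14132455, 0.58309657, 0.24464031]), 'tool_rot': array([ 1.18610300e-01,  9.92940882e-01, -3.46298651e-05, -1.87095730e-05]), 'wrist_force': array([0.7816985 , 1.59021738, 0.34576815]), 'wrist_torque': array([0.01180164, 0.03251633, 0.03874091]), 'grasp_force': 0.0, 'width': 0.08760148499195607}
```

View pics/scene0.png

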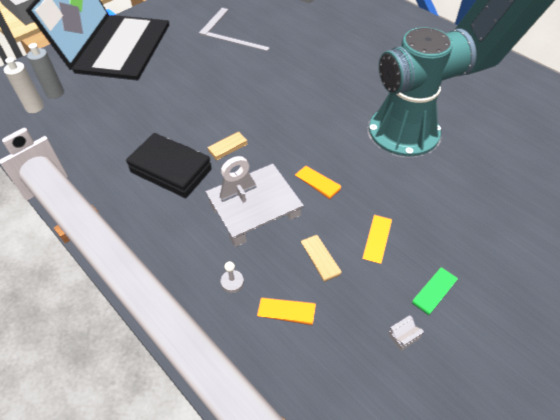

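View pics/side0.png

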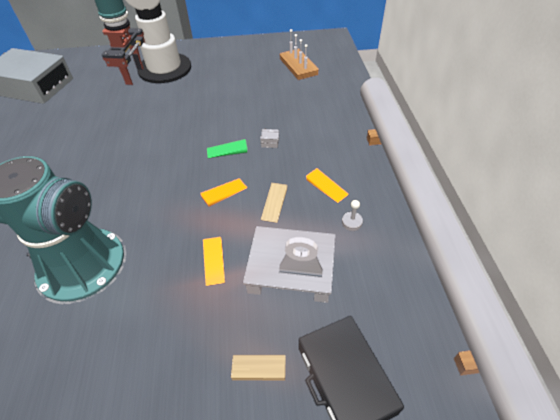

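The scene view shows the beech wedge at (321,257), and the side view shows it at (274,202). The look-alikes in the scene view are orange at (318,181), (377,238) and (287,311), green at (435,290), and the beech packer at (227,145), which has no taper. I choose the beech one at about (0.56, 0.15) because it points at the base, and I'll check it in a crop.

```bash
python3 - <<'E'
import cv2,numpy as np
a=cv2.imread('pics/scene0.png')[150:290,190:360];b=cv2.imread('pics/side0.png')[170:310,215:385]
a=cv2.resize(a,None,fx=4,fy=4,interpolation=cv2.INTER_CUBIC)[:,:];b=cv2.resize(b,None,fx=4,fy=4,interpolation=cv2.INTER_CUBIC)
cv2.imwrite('pics/ca.png',a);cv2.imwrite('pics/cb.png',b)
E
```

```text
(no output)
```

View pics/ca.png

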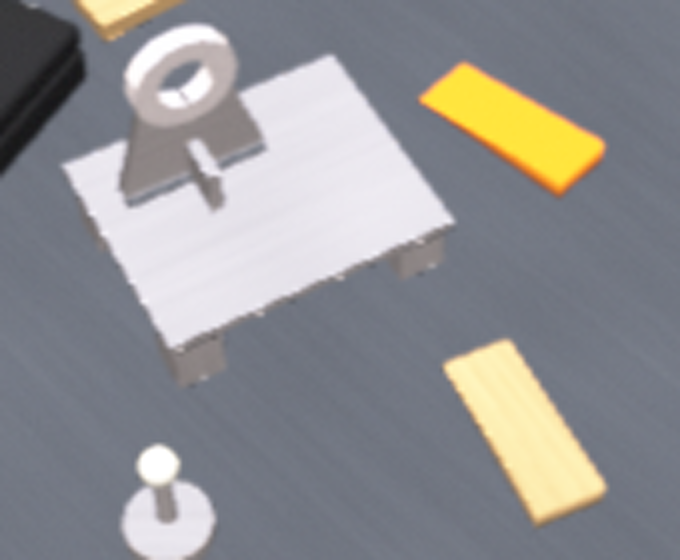

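View pics/cb.png

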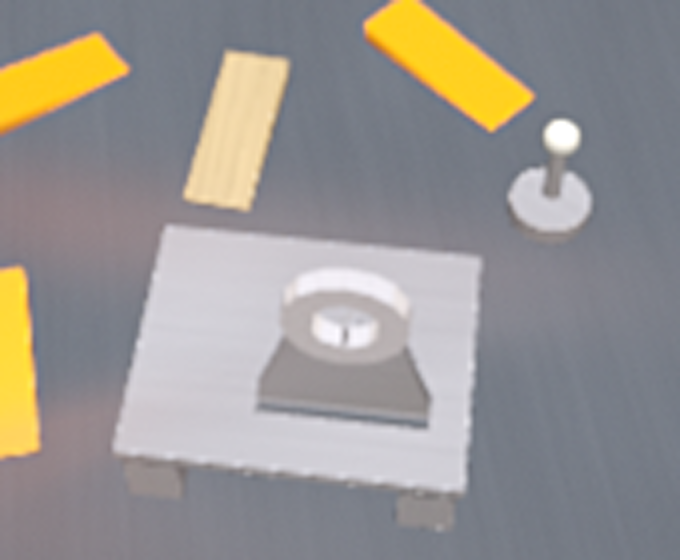

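The crop confirms it: a beech wedge with its heel face showing at (570,505) in the scene crop. Its thin end at (478,354) points at the plate corner at (455,223), which is at −x,+y given where the ear and gusset are.

```bash
cat >> h.py <<'E'
def ray(p,u,v):
    M=p['cam_to_world']; d=M[:3,:3]@np.array([(u-p['cx'])/p['fx'],(v-p['cy'])/p['fy'],1]); return M[:3,3],d
def tri(p,a,q,b):
    o,d=ray(p,*a);o2,d2=ray(q,*b)
    s=np.linalg.lstsq(np.c_[d,-d2],o2-o,rcond=None)[0]; return (o+s[0]*d+o2+s[1]*d2)/2, np.linalg.norm(o+s[0]*d-o2-s[1]*d2)
def atz(p,a,z): o,d=ray(p,*a); return o+d*(z-o[2])/d[2]
E
python3 - <<'E'
from h import *
p=r.capture('scene');q=r.capture('side')
S=lambda x,y:(190+(x+.5)/4-.5,150+(y+.5)/4-.5)
T=lambda x,y:(215+(x+.5)/4-.5,170+(y+.5)/4-.5)
pts=dict(c_mp=((455,222),(165,228),.062),c_pp=((175,347),(482,259),.062),c_pm=((63,165),(466,492),.062),c_mm=((333,56),(115,455),.062),
thin_l=((513,341),(185,198),.003),thin_r=((445,368),(250,210),.003),heel_a=((605,488),(228,50),.02),heel_b=((535,519),(290,59),.02))
for k,(a,b,z) in pts.items():
    X,e=tri(p,S(*a),q,T(*b)); print(k,X.round(4),round(e,4),atz(p,S(*a),z)[:2].round(4),atz(q,T(*b),z)[:2].round(4))
E
```

```text
c_mp [0.498  0.0194 0.0589] 0.0025 [0.4985 0.0213] [0.4992 0.0163]
c_pp [ 0.7104 -0.0362  0.0603] 0.0061 [ 0.7081 -0.0341] [ 0.7127 -0.0389]
c_pm [ 0.6663 -0.2106  0.0624] 0.0028 [ 0.6648 -0.2104] [ 0.6676 -0.2111]
c_mm [ 0.4536 -0.1553  0.0589] 0.0043 [ 0.4531 -0.1528] [ 0.4557 -0.1582]
thin_l [0.5126 0.0921 0.0013] 0.0054 [0.5107 0.0935] [0.515 0.089]
thin_r [ 5.614e-01  7.450e-02 -2.000e-04] 0.0033 [0.5613 0.0764] [0.5627 0.071 ]
heel_a [0.5609 0.2233 0.0207] 0.0011 [0.56   0.2233] [0.5614 0.2236]
heel_b [0.6098 0.2072 0.0197] 0.0001 [0.6099 0.2074] [0.6098 0.2069]
```

```bash
python3 -m jog '[[[-0.6,-0.24,0],[0,0,1]],[[-0.6,-0.24,0],[0,0,1]],[[-0.6,-0.24,0],[0,0,1]],[[-0.6,-0.24,0],[0,0,1]],[[-0.6,-0.24,0],[0,0,1]],[[-0.6,-0.24,0],[0,0,1]],[[-0.6,-0.24,0],[0,0,1]],[[-0.6,-0.24,0],[0,0,1]]]' -0.5
cat > go.py <<'E'
# usage: go.py x y z yaw_of_tool_y : shift shares and turn needed
import sys; from h import *
from scipy.spatial.transform import Rotation as R
o=r.get_obs(); x=np.array(list(map(float,sys.argv[1:4]))); Q=R.from_quat(o['tool_rot']); a=float(sys.argv[4])
y=np.array([np.cos(a),np.sin(a),0]); z=np.array([0,0,-1.]); T=R.from_matrix(np.c_[np.cross(y,z),y,z])
print('t',o['time'],'pos',o['ee_pos'].round(4),'shift',(Q.inv().apply(x-o['ee_pos'])/.5).round(3),'turn',((Q.inv()*T).as_rotvec()/np.radians(45)).round(3),'F',o['wrist_force'].round(1),'w',round(o['width'],3))
E
python3 go.py 0.602 0.262 0.15 -0.349
```

```text
time: 1.87
ee_pos: [0.4071, 0.3938, 0.2449]
tool_rot: [0.491, 0.871, 0.0, 0.001]
wrist_force: [0.6, -0.1, -0.9]
width: 0.0379
grasp_force: 0.0
t 1.8667 pos [0.4071 0.3938 0.2449] shift [-0.427  0.197  0.19 ] turn [1.000e-03 0.000e+00 1.137e+00] F [ 0.6 -0.1 -0.9] w 0.038
```

```bash
python3 -m jog '[[[-0.427,0.197,0.1],[0,0,1]],[[-0.427,0.197,0.1],[0,0,1]],[[-0.427,0.197,0.1],[0,0,1]],[[-0.427,0.197,0.1],[0,0,1]],[[-0.427,0.197,0.1],[0,0,1]],[[-0.427,0.197,0.19],[0,0,1]],[[-0.427,0.197,0.19],[0,0,1]],[[-0.427,0.197,0.19],[0,0,1]]]' -0.55
python3 - <<'E'
from h import *
p=snap('wrist','w1.png'); print(p['fx'],p['cx'],p['cy'])
for t in ('wedge','weldment'): print([(np.round(d['centre'],3).tolist(),round(d['confidence'],2)) for d in r.boxes_of(p,t)[:3]])
E
python3 go.py 0.602 0.262 0.15 -0.349
```

```text
time: 2.53
ee_pos: [0.5995, 0.262, 0.1453]
tool_rot: [0.787, 0.617, -0.003, -0.001]
wrist_force: [-0.2, 0.2, -1.2]
width: 0.0197
grasp_force: 0.0
325.19226210127806 279.3174859957426 212.01101914632957
[([0.424, 0.231, 0.008], 0.95), ([0.575, 0.178, 0.014], 0.94), ([0.437, 0.42, 0.015], 0.74)]
[]
t 2.6833 pos [0.5996 0.2654 0.1504] shift [-0.005  0.006  0.001] turn [-0.    -0.     0.144] F [ 0.7 -0.1 -0.4] w 0.02
```

View pics/w1.png

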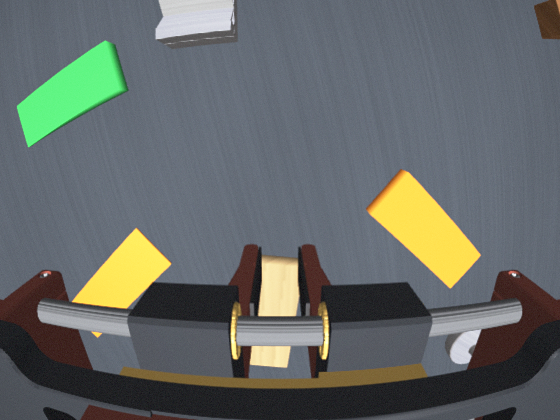

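The wrist view shows the wedge heel's top edge at (262–300, 257), centred between the fingers at x≈280. The orange and green pieces are well to the side. I'll descend behind the heel.

```bash
python3 -m jog '[[[0,0.006,0.08],[0,0,0.144]],[[0,0.006,0.16],[0,0,0.144]],[[0,0.006,0.22],[0,0,0.144]],[[0,0.006,0.245],[0,0,0.144]],[[0,0.006,0.245],[0,0,0.144]]]'
python3 - <<'E'
from h import *
p=cv2.imread('pics/w1.png'); q=r.capture('side'); cv2.imwrite('pics/s2.png',q['frame'][:,:,::-1])
cv2.imwrite('pics/s2c.png',cv2.resize(q['frame'][150:310,215:385,::-1],None,fx=4,fy=3.7))
E
python3 go.py 0.5854 0.2153 0.028 -0.349
```

```text
time: 3.1
ee_pos: [0.6005, 0.2646, 0.0256]
tool_rot: [0.819, 0.574, -0.002, -0.001]
wrist_force: [-1.0, -0.4, 0.5]
width: 0.02
grasp_force: 0.0
t 3.15 pos [0.6022 0.2649 0.0276] shift [-0.105  0.002 -0.001] turn [-0.001  0.001 -0.   ] F [ 0.  -0.5  0.6] w 0.02
```

View pics/s2c.png

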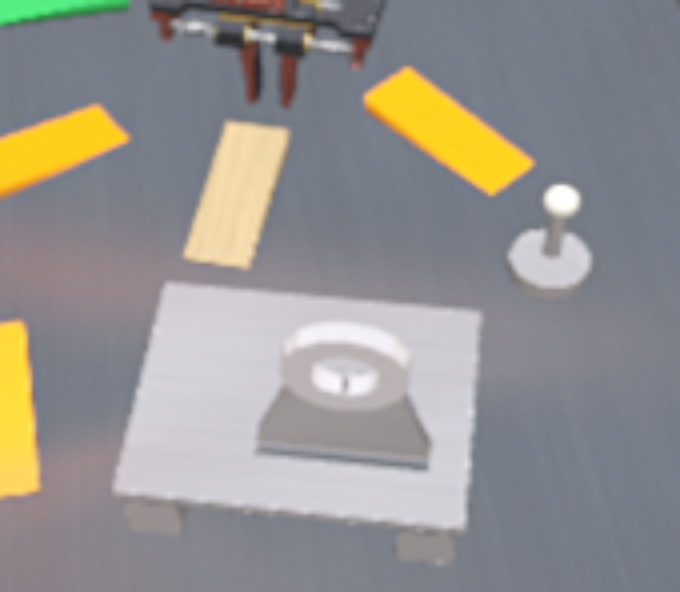

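The fingers stand just behind the heel, with their tips at (250,100) and (287,103). They are centred on the heel edge at (228–290, 125). Next I push, drifting about 10 mm sideways towards the leg line.

```bash
python3 -m jog '[[[-0.025,0.001,0],[0,0,0]],[[-0.05,0.002,0],[0,0,0]],[[-0.065,0.002,0],[0,0,0]],[[-0.075,0.002,0],[0,0,0]],[[-0.085,0.002,0],[0,0,0]],[[-0.095,0.003,0],[0,0,0]],[[-0.11,0.005,0],[0,0,0]],[[-0.125,0.007,0],[0,0,0]]]'
python3 -m jog '[[[-0.015,0.002,0],[0,0,0]],[[-0.03,0.004,0],[0,0,0]],[[-0.045,0.006,0],[0,0,0]],[[-0.06,0.008,0],[0,0,0]],[[-0.075,0.01,0],[0,0,0]],[[-0.09,0.011,0],[0,0,0]],[[-0.105,0.012,0],[0,0,0]],[[-0.12,0.013,0],[0,0,0]]]'
python3 go.py 0.5516 0.0954 0.028 -0.349
python3 - <<'E'
from h import *
q=r.capture('side');s=r.capture('scene')
a=cv2.resize(s['frame'][170:310,200:340,::-1],None,fx=4,fy=4,interpolation=2);b=cv2.resize(q['frame'][140:280,215:265,::-1],None,fx=4,fy=4,interpolation=2)
cv2.imwrite('pics/p3.png',np.hstack([a,b]))
E
```

```text
time: 3.82
ee_pos: [0.585, 0.2039, 0.0275]
tool_rot: [0.82, 0.573, 0.001, 0.0]
wrist_force: [0.2, 1.6, 1.2]
width: 0.0196
grasp_force: 0.8
time: 4.48
ee_pos: [0.5697, 0.1448, 0.0271]
tool_rot: [0.82, 0.573, -0.0, -0.0]
wrist_force: [0.7, -0.2, -1.0]
width: 0.02
grasp_force: 0.5
t 4.4833 pos [0.5697 0.1448 0.0271] shift [-0.105 -0.    -0.002] turn [-0.     0.    -0.002] F [ 0.7 -0.2 -1. ] w 0.02
```

View pics/p3.png

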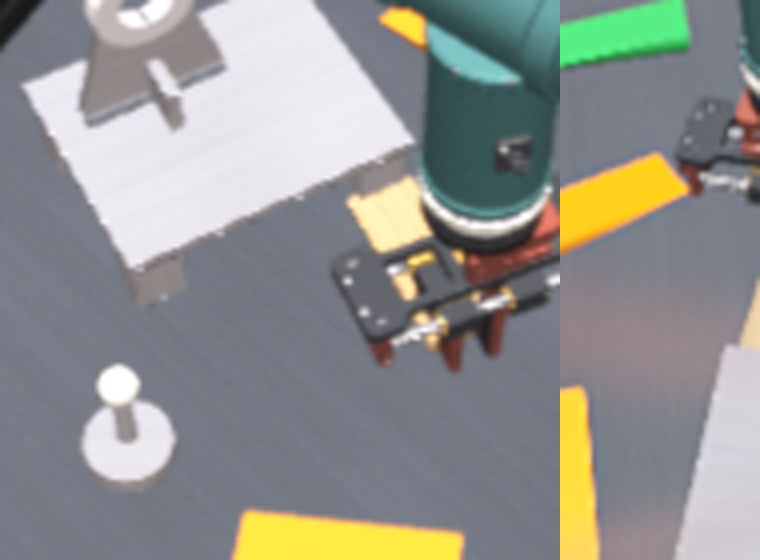

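The wedge's front at (390,205) in the scene crop is entering beneath the short leg at (382,170), well centred. I'll go on to just short of the expected contact, then creep.

```bash
python3 -m jog '[[[-0.015,0,-0.001],[0,0,0]],[[-0.03,0,-0.001],[0,0,0]],[[-0.042,0,-0.001],[0,0,0]],[[-0.054,0,-0.001],[0,0,0]],[[-0.064,0,-0.001],[0,0,0]],[[-0.072,0,-0.001],[0,0,0]],[[-0.076,0,-0.001],[0,0,0]],[[-0.076,0,-0.001],[0,0,0]]]'
python3 go.py 0.5516 0.0954 0.028 -0.349
python3 -m jog '[[[-0.003,0,0],[0,0,0]],[[-0.006,0,0],[0,0,0]],[[-0.008,0,0],[0,0,0]],[[-0.008,0,0],[0,0,0]]]'
python3 go.py 0.5516 0.0954 0.028 -0.349
```

```text
time: 5.25
ee_pos: [0.5567, 0.1094, 0.0276]
tool_rot: [0.82, 0.573, -0.0, -0.0]
wrist_force: [0.3, -0.1, 0.4]
width: 0.0198
grasp_force: 0.0
t 5.25 pos [0.5567 0.1094 0.0276] shift [-0.03   0.    -0.001] turn [-0.     0.001 -0.003] F [ 0.3 -0.1  0.4] w 0.02
time: 5.58
ee_pos: [0.5556, 0.1061, 0.0276]
tool_rot: [0.82, 0.573, -0.0, 0.0]
wrist_force: [1.1, 0.1, -0.3]
width: 0.02
grasp_force: 0.0
t 5.5833 pos [0.5556 0.1061 0.0276] shift [-0.023 -0.    -0.001] turn [-0.     0.    -0.002] F [ 1.1  0.1 -0.3] w 0.02
```

Now creeping at about 1 mm per row and watching the force.

```bash
python3 -m jog '[[[-0.002,0,0],[0,0,0]],[[-0.004,0,0],[0,0,0]],[[-0.006,0,0],[0,0,0]],[[-0.008,0,0],[0,0,0]],[[-0.008,0,0],[0,0,0]]]' | grep -E "pos|force"
python3 -m jog '[[[-0.002,0,0],[0,0,0]],[[-0.004,0,0],[0,0,0]],[[-0.006,0,0],[0,0,0]],[[-0.006,0,0],[0,0,0]]]'| grep -E "pos|force"; python3 go.py 0.5516 0.0954 0.028 -0.349
```

```text
ee_pos: [0.5541, 0.1022, 0.0277]
wrist_force: [0.4, 0.1, 0.6]
grasp_force: 0.0
ee_pos: [0.5531, 0.0994, 0.0276]
wrist_force: [-0.2, 0.3, 0.2]
grasp_force: 0.0
t 6.3333 pos [0.5531 0.0994 0.0276] shift [-0.009 -0.    -0.001] turn [-0.     0.    -0.002] F [-0.2  0.3  0.2] w 0.02
```

```bash
python3 -m jog '[[[-0.002,0,0],[0,0,0]],[[-0.004,0,0],[0,0,0]],[[-0.004,0,0],[0,0,0]]]' | grep -E "pos|force"
python3 -m jog '[[[-0.002,0,0],[0,0,0]],[[-0.004,0,0],[0,0,0]],[[-0.004,0,0],[0,0,0]]]' | grep -E "pos|force"; python3 go.py 0.5516 0.0954 0.028 -0.349
```

```text
ee_pos: [0.5526, 0.0977, 0.0277]
wrist_force: [-0.1, 1.3, -1.0]
grasp_force: 0.5
ee_pos: [0.5524, 0.0965, 0.0277]
wrist_force: [1.4, 6.2, -1.9]
grasp_force: 2.8
t 6.8333 pos [0.5524 0.0965 0.0277] shift [-0.003 -0.001 -0.001] turn [ 0.001 -0.002 -0.003] F [ 1.4  6.2 -1.9] w 0.02
```

6.4 N at exactly the predicted position, so the wedge is seated. I'll back off, rise, close the fingers and go above the leg.

```bash
python3 -m jog '[[[0.01,0,0],[0,0,0]],[[0.04,0,0],[0,0,0]],[[0.08,0,0],[0,0,0]],[[0.08,0,-0.06],[0,0,0]],[[0.08,0,-0.14],[0,0,0]],[[0.08,0,-0.2],[0,0,0]],[[0.08,0,-0.2],[0,0,0]]]' | grep pos
python3 -m jog '[[[0,0,0],[0,0,0]],[[0,0,0],[0,0,0]]]' -1 | grep pos
python3 go.py 0.514 -0.008 0.1 -0.349
python3 - <<'E'
from h import *
q=r.capture('side');s=r.capture('scene')
a=cv2.resize(s['frame'][170:310,200:340,::-1],None,fx=4,fy=4,interpolation=2);b=cv2.resize(q['frame'][150:290,215:265,::-1],None,fx=4,fy=4,interpolation=2)
cv2.imwrite('pics/p4.png',np.hstack([a,b]))
for p in (s,q):
  for t in ('wedge','weldment'): print(t,[(np.round(d['centre'],3).tolist(),round(d['confidence'],2)) for d in r.boxes_of(p,t)[:5]])
E
```

```text
ee_pos: [0.57, 0.1349, 0.1337]
ee_pos: [0.5652, 0.1338, 0.1272]
t 7.5833 pos [0.5652 0.1338 0.1272] shift [-0.302  0.001  0.055] turn [-0.001  0.001 -0.002] F [-0.4  0.3 -0.5] w 0.01
wedge [([0.741, 0.209, 0.014], 0.86), ([0.424, 0.426, 0.006], 0.72), ([0.388, -0.096, 0.004], 0.63), ([0.405, 0.22, 0.006], 0.56), ([0.539, 0.074, 0.016], 0.52)]
weldment [([0.605, -0.099, 0.06], 0.58)]
wedge [([0.398, 0.209, 0.008], 0.94), ([0.371, -0.055, 0.008], 0.92), ([0.415, 0.416, 0.009], 0.89), ([0.74, 0.196, 0.01], 0.86), ([0.58, -0.137, 0.06], 0.74)]
weldment [([0.578, -0.14, 0.06], 0.98)]
```

View pics/p4.png

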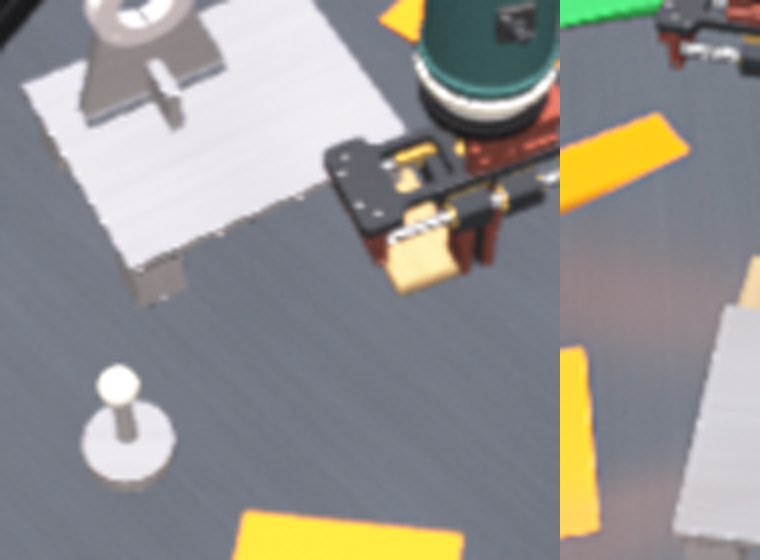

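The base has not moved in the image, and the wedge heel at (420,285) sits under the leg as left. I'll move above the leg and approach the plate.

```bash
python3 -m jog '[[[-0.08,0,0],[0,0,0]],[[-0.16,0,0],[0,0,0]],[[-0.24,0,0],[0,0,0]],[[-0.302,0,0],[0,0,0]],[[-0.302,0,0.03],[0,0,0]],[[-0.302,0,0.06],[0,0,0]],[[-0.302,0,0.06],[0,0,0]]]' | grep -E "pos|force"
python3 -m jog '[[[0,0,0.01],[0,0,0]],[[0,0,0.018],[0,0,0]],[[0,0,0.024],[0,0,0]],[[0,0,0.024],[0,0,0]]]' | grep -E "pos|force"; python3 go.py 0.514 -0.008 0.084 -0.349
```

```text
ee_pos: [0.5116, -0.009, 0.0954]
wrist_force: [-0.4, 0.2, -0.1]
grasp_force: 0.0
ee_pos: [0.5137, -0.008, 0.0854]
wrist_force: [0.2, -0.0, 0.4]
grasp_force: 0.0
t 8.8 pos [ 0.5137 -0.008   0.0854] shift [0.    0.001 0.003] turn [-0.     0.    -0.001] F [ 0.2 -0.   0.4] w 0.0
```

```bash
for i in 1; do :; done; python3 -m jog '[[[0,0,0.002],[0,0,0]],[[0,0,0.004],[0,0,0]],[[0,0,0.004],[0,0,0]]]' | grep -E "pos|force"
python3 -m jog '[[[0,0,0.002],[0,0,0]],[[0,0,0.003],[0,0,0]],[[0,0,0.003],[0,0,0]]]' | grep -E "pos|force"
```

```text
ee_pos: [0.5141, -0.0082, 0.0844]
wrist_force: [-0.7, 1.3, 3.9]
grasp_force: 2.1
ee_pos: [0.5141, -0.0081, 0.0842]
wrist_force: [-4.8, 1.8, 19.3]
grasp_force: 9.9
```

19 N with no sinking. I'll hold, then lift away.

```bash
python3 -m jog '[[[0,0,0.0],[0,0,0]],[[0,0,0.0],[0,0,0]],[[0,0,0.0],[0,0,0]],[[0,0,0.0],[0,0,0]],[[0,0,0.0],[0,0,0]]]' | grep -E "pos|force"
python3 -m jog '[[[0,0,-0.005],[0,0,0]],[[0,0,-0.03],[0,0,0]],[[0,0,-0.1],[0,0,0]],[[0,0,-0.18],[0,0,0]],[[0.1,0,-0.26],[0,0,0]],[[0.18,0,-0.34],[0,0,0]],[[0.26,0,-0.4],[0,0,0]],[[0.34,0,-0.4],[0,0,0]]]' | grep -E "pos|force"
python3 -m jog '[[[0.07,0.07,0],[0,0,0]],[[0.14,0.14,0],[0,0,0]],[[0.2,0.2,0],[0,0,0]],[[0.24,0.26,0],[0,0,0]],[[0.24,0.3,0],[0,0,0]],[[0.24,0.3,0],[0,0,0]]]' | grep -E "pos|force"
python3 - <<'E'
from h import *
q=r.capture('side');s=r.capture('scene')
a=cv2.resize(s['frame'][150:290,190:330,::-1],None,fx=4,fy=4,interpolation=2);b=cv2.resize(q['frame'][170:310,215:265,::-1],None,fx=4,fy=4,interpolation=2)
cv2.imwrite('pics/p5.png',np.hstack([a,b]))
E
```

```text
ee_pos: [0.5141, -0.0082, 0.0842]
wrist_force: [-5.8, 1.7, 19.6]
grasp_force: 9.8
ee_pos: [0.5611, 0.1181, 0.2722]
wrist_force: [1.5, -1.0, 0.1]
grasp_force: 0.0
ee_pos: [0.7466, 0.1786, 0.2666]
wrist_force: [-1.0, -0.0, -0.2]
grasp_force: 0.0
```

View pics/p5.png

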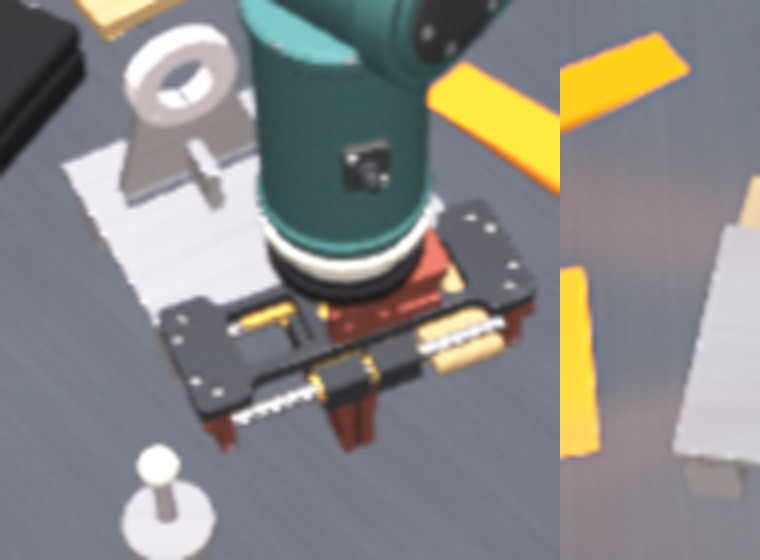

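The hand is clear, the plate corners at (63,165) and (455,223) match the first crop, and the wedge is in place under the leg. I'm handing in.

```bash
python3 -c "
from workcell import r
print(r.finish_job())"
```

```text
the job is handed in; nothing more can be done
None
```

The wedge is pushed in under the short leg until it took up the gap at about 6 N, the corner above the leg held a press of about 19 N without sinking, and the job is handed in; the hand-in returned no verdict.

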